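# Hang the second spice caddy on the over-stove rail

## Robot

A 6-joint arm with a two-finger parallel gripper is mounted at the origin on a cart in front of the work surface, level with it; the furniture and walls round the work are solid. World frame = base frame: x ahead of the robot, y to its left, z up, the work surface at z = 0. Lengths are in m, angles in rad, forces in N, time in s.
With the tool pointing down it reaches from about 0.35 to 0.775 m from the base axis. Payload 7.3 kg.
Tool frame: the origin (TCP) lies at the very end of the fingers, on their centre line; the grasp point (between the pads) lies 19 mm behind it; z points along the fingers, y is the line along which they close (so a half turn about z gives the same grasp; the last joint's range is limited). The gripper opens to 92 mm and grips with 3 to 60 N. Pads are 19 mm wide; open, the fingers measure 130 mm over their backs; the gripper's body (75 mm by 190 mm) begins 47 mm behind the grasp point.
Start: joints at [-1.436, 0.342, 1.524, -0, 1.275, -0.146], TCP at [0.146, -0.504, 0.227] pointing down, gripper open.
Joint ranges: [-2.53, 2.53], [-0.77, 2.02], [0.04, 2.7], [-1, 4.14], [0.28, 2.66], [-3.11, 3.11]. Speed limits (rad/s): [2.57, 2.57, 3.14, 3.14, 3.14, 3.14].

## Interface

Orientations are given as [roll, pitch, yaw] about the fixed x, y, z axes, in that order (R = Rz(yaw) Ry(pitch) Rx(roll)).
In Python, from cell import robot, read_camera, get_calibration gives the robot as it stands. The module is installed in compiled form; this text tells all that it offers.
- The arm moves only by the tool send_rows, never from a script. Its argument "plan" is a list of rows, each a list of 2 entries, a list of its own where there are three numbers: the shift along the tool's x, y, z as a fraction of full scale, then the turn, a rotation vector about the tool's x, y, z as a fraction of full scale. A call has exactly 10 rows; each row shifts and turns the commanded pose from where the row before left it, along the tool's axes as they then stand; what a row does not reach is not made up. Full scale, the value 1, is 0.025 m for a shift and 90 degrees for a turn. A row lasts 1/8 s, in which the tool goes at most 62.5 mm and 10.7 degrees, less where a joint would pass 70% of its speed; a pose out of reach is approached as far as the arm can. A call with a number of a shift or a turn outside -1 to 1 is refused whole. A call with a gripper value outside its range is refused whole. "gripper" is the opening, from -1 (shut) to 1 (fully open), so that 0 is half open, set as the call begins (left out, the last holds). The fingers move at their own pace and stop on an object; "force" is the grip in N (left out, the last holds). Time passes only in rows, so rows that do not move let the fingers close, or fill a call up. It gives the time, the measured TCP pose, the force, the opening and the grip force at its end, in the units of the state.
- robot.observe(): the state, without advancing time (a new reading comes with each control period).
- read_camera(name): name is "scene" or "side" or "wrist"; returns (picture, depth): 480x640x3 uint8, blue, green, red; 480x640 float32, m along the optical axis (not along the pixel's ray), 0 where there is no reading.
- get_calibration(name): a dict with "intrinsics" (3x3 intrinsics, pixels), "dist_coeffs" ([k1, k2, p1, p2, k3] as OpenCV has them; the pictures are not rectified), "rvec" (rotation vector, rad) and "tvec" (3), from world to camera coordinates, as OpenCV has them. Camera axes: x right, y down, z forward; pixel columns grow to the right and rows downward; lengths in m; the calibration is good to about 2 mm. A picture is of the moment at which its call begins: read the wrist's pose just before it. get_calibration takes no time and is no camera call; for the wrist camera it gives the pose at the moment of the call.
- robot.hand_in(): hands the job in; it is judged then, once.
The state is a dict: "time": time; "qpos": joint angles; "qvel": joint speeds; "joint_efforts": joint torques, N m; "tool_pos": TCP position; "tool_rot": TCP orientation; "contact_force": force on the tool from outside, world axes, zero at the start; "torque": the same for the moment, N m; "opening": finger opening in m; "grip_force": force on a finger pad.
Only numpy, scipy, OpenCV 4.12 (cv2) and the standard library are available. Lean on these libraries where they do the work, as an engineer would, in place of code of your own. Each camera call takes 0.05 s, during which the arm holds its last target. There are 200 camera calls.

## Task

Open the hinged wooden flap of the cutlery box and lift the steel spice caddy out of the well by its hook. Stand it upright on the clear part of the chopping board and let go, then take it again by its two plain sides and hang it on the spice shelf's rail beside the slimmer one already there: carry its hook over the raised lip and lower it until the hook sits fully home behind the lip. Leave the flap open, never tip the caddy over, and leave the vegetables, pots and jars where they stand.

Things in the scene. Friction and masses are not known exactly. Their poses are not given: they have to be found in the camera images.
- flap (a joint): hinge of the box's flap, rad: 0 shut (as it starts), grows as its free right-hand edge goes up and over to the left; stop at 2.5, where the top of its loop stands about 190 mm above the hob. Held by its weight only: falls shut below 1.5, open beyond 1.65. Flap: wood, 84 mm from hinge to free edge, 156 mm long, 6 mm thick, 0.12 kg
- flap_hinge (a point): middle of the flap's hinge line, on the box, 113 mm above the hob. Axes are the box's: x towards the flap's free edge (to the robot's right), y along the hinge (away from the robot), z up
- flap_handle (a point): middle of the grip bar of the flap's steel pull loop, which stands out level from the flap's free edge beyond the box's right wall: round bar 10 mm thick, 72 mm long, parallel to the hinge, 122 mm from the hinge line in the flap's mid-plane, 33 mm of open gap between it and the flap's edge. Axes are the flap's: x from hinge to bar, y along the bar
- box: fixed light-wood cutlery box, 152 (x) x 158 (y) x 110 mm high; origin under its middle, x to the robot's right, y away from the robot. Left part: shallow tray with a teaspoon. Right part, under the flap: deep well, 72 mm in x (middle at x = +32 mm) by 146 mm in y, floor 6 mm above the hob
- caddy_center (a point): centre of the loose caddy's open-topped steel body, 38 mm above its underside: 84 mm deep (x), 58 wide (y), 76 high, walls 4 mm, 0.16 kg. x points to its back (hook side), z up. Starts upright in the well under the flap, hook end away from the robot (box +y): about 7 mm free at its sides and front, 41 mm behind the hook. Two 3 mm rubber pads low on its back face
- caddy_hook (a point): underside of the caddy's hook bridge, mid-slot: 47 mm behind and 58 mm above caddy_center (96 mm above the underside). Hook as wide as the body (58 mm): back wall up to 100 mm above the underside, then a bridge, then a tongue down to 78 mm. Wall and tongue 4 mm thick, slot between them 10 mm in x, open below; 18 mm over all in x. Axes as caddy_center
- rail_lip (a point): top edge of the rail's upright lip, mid-thickness, middle of the free stretch, 260 mm above the hob. x back over the lip, y along the rail (left), z up. Lip 4 mm thick, its front runs down 100 mm as a flat apron; behind it a channel 20 mm wide, 20 mm deep for the tongue. Free for 110 mm to either side: end stop on the right, on the left a slimmer caddy already hung, with teaspoons
- shelf: fixed steel over-stove spice shelf, 320 mm wide; origin on the hob straight below the front face of the lip, mid-width; x back, y left. The rail is its front edge; its board lies 4 mm lower than the lip's top and carries jars from about 50 mm behind the lip. A caddy hangs with its bridge resting on the lip, body in front, hook towards the shelf's +x
- board_spot (a point): top face of the fixed wooden chopping board (300 x 200 mm, 21 mm thick), middle of its clear part. Axes: y along the long side, away from the robot, x to the robot's right, z up. The board reaches 110 mm nearer, 190 mm farther and 100 mm to each side of this point; a tomato and an onion stand from about 105 mm farther on
- tomato: tomato, 74 mm across, on the far end of the board; origin under its middle. Leave alone.
- onion: red onion, 67 mm across, on the far end of the board; origin under its middle. Leave alone.
- moka: aluminium moka pot, 164 mm tall, on the hob under the spice shelf; origin under it. Leave alone.
- cup: white china mug, 88 mm tall, on the hob under the spice shelf; origin under it. Leave alone.
- jar_a: spice jar with red cap, 106 mm tall, on the shelf board; origin under it. Leave alone.
- jar_b: spice jar with dark cap, 104 mm tall, on the shelf board; origin under it. Leave alone.
- shaker: salt shaker, 90 mm tall, on the shelf board; origin under it. Leave alone.
- garlic: garlic bulb, 59 mm tall, on the shelf board; origin under it. Leave alone.

How it is judged:
On the way, in this order (a step that is already met when the one before it is completed fails the run):
1. the flap is lifted open past upright (value of joint flap above 1.6 rad), for 0.2 s.
2. the caddy stands upright on the chopping board, let go (x of caddy_center in the frame of board_spot between -0.1 and 0.1 m and y of caddy_center in the frame of board_spot between -0.11 and 0.19 m and z of caddy_center in the frame of board_spot between 0.03 and 0.046 m and angle between caddy_center's own z axis and vertical below 0.1 rad and contact force between the fingers and anything else below 0.2 N), for 0.2 s.
At the end, for the whole second after the job is handed in: The caddy hangs on the free stretch of the rail, its hook home over the lip (bridge within 5 mm of the lip's top, lip inside the slot), upright within 0.12 rad and square to the rail within 0.15 rad, let go and at rest; the flap stands open (beyond 1.6 rad) (x of caddy_hook in the frame of rail_lip between -0.007 and 0.007 m and y of caddy_hook in the frame of rail_lip between -0.115 and 0.115 m and z of caddy_hook in the frame of rail_lip between -0.004 and 0.005 m and angle between caddy_center's own z axis and vertical below 0.12 rad and angle between the x axis of caddy_center and the x axis of rail_lip, either way round below 0.15 rad and value of joint flap above 1.6 rad); the robot touches nothing.
It fails at once if the caddy is tipped over (angle between caddy_center's own z axis and vertical above 0.8 rad).
It fails at once if a vegetable, pot or jar is pushed more than 25 mm (distance of any of tomato, onion, moka, cup, jar_a, jar_b, shaker, garlic from where it was at the start of the episode above 0.025 m).
It also fails if it takes over 72 s, if anything falls off the work surface, if the arm or the gripper's body presses on something with over 40 N, if the wrist force passes 120 N, or if a joint passes its speed limit or range.

## Working session

There is one attempt and no reset: what is moved stays moved. The work goes in short steps, Python scripts to look and compute and a tool call to move; the robot and the scene stay as the last step left them, time stands still between calls to the robot, and variables do not carry over. Pictures are saved under pics/ and viewed, at most 10 in all, crops included, and the job is handed in when it is done.

Besides the shell and the picture viewer there is one more tool, called after "Emit:" as a command line: name --argument value ..., lists and objects as JSON in quotes. send_rows: Moves the arm, as the interface text tells. Shift numbers are shares of 0.025 m and turn numbers shares of 90 degrees, none past 1 either way. Its arguments: {"type":"object","properties":{"plan":{"type":"array"},"gripper":{"type":"number"},"force":{"type":"number"}},"required":["plan"]}

```bash
mkdir -p pics; cat > h.py <<'E'
import numpy as np, cv2
from cell import robot, read_camera, get_calibration
from scipy.spatial.transform import Rotation as R
def grab(n,f=None):
    c=get_calibration(n); im,d=read_camera(n)
    if f: cv2.imwrite('pics/'+f,im)
    np.savez('last_%s.npz'%n,im=im,d=d,K=c['intrinsics'],D=c['dist_coeffs'],r=c['rvec'],t=c['tvec'])
    return im,d,c
def load(n):
    z=np.load('last_%s.npz'%n); return z['im'],z['d'],dict(intrinsics=z['K'],dist_coeffs=z['D'],rvec=z['r'],tvec=z['t'])
def rays(c,uv):
    K=np.array(c['intrinsics'],float);D=np.array(c['dist_coeffs'],float)
    p=cv2.undistortPoints(np.array(uv,float).reshape(-1,1,2),K,D).reshape(-1,2)
    Rm=cv2.Rodrigues(np.array(c['rvec'],float))[0];t=np.array(c['tvec'],float).ravel()
    return -Rm.T@t, np.c_[p,np.ones(len(p))]@Rm
def plane(c,uv,z):
    o,r=rays(c,uv); return o+r*((z-o[2])/r[:,2])[:,None]
def pts(c,d):
    v,u=np.mgrid[0:480,0:640]; o,r=rays(c,np.c_[u.ravel(),v.ravel()])
    P=o+r*d.ravel()[:,None]; P[d.ravel()==0]=np.nan
    return P.reshape(480,640,3)
def st():
    s=robot.observe(); print(round(s['time'],2),np.round(s['tool_pos'],4),np.round(s['tool_rot'],3),'F',np.round(s['contact_force'],1),'op',round(s['opening'],4),'g',round(s['grip_force'],1)); return s
E
python3 - <<'E'
from h import *
st()
a,d,c=grab('scene','scene0.png'); b,d2,c2=grab('side','side0.png')
for x in(c,c2): print(rays(x,[[320,240]]))
E
```

```text
0.0 [ 0.1454 -0.504   0.226 ] [-3.14  -0.     0.281] F [-0.2  0.6 -0.4] op 0.0917 g 0.0
(array([ 0.31006031, -0.71277237,  0.58172277]), array([[ 0.36576528,  0.80619674, -0.4651302 ]]))
(array([ 0.33977851, -0.72326525,  0.83407754]), array([[ 0.2888358 ,  0.68450044, -0.66962919]]))
```

View pics/scene0.png

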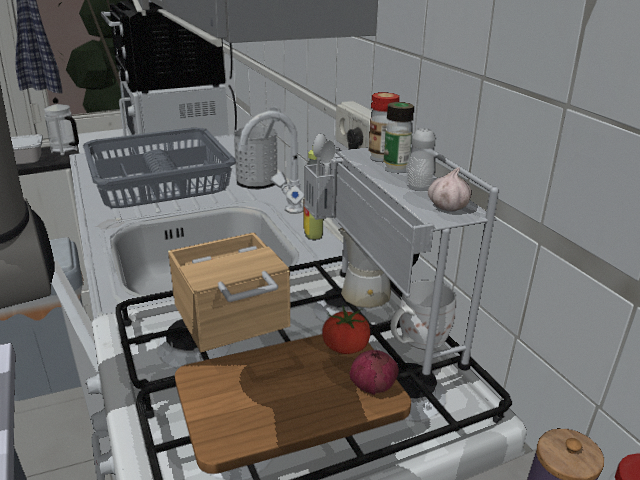

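View pics/side0.png

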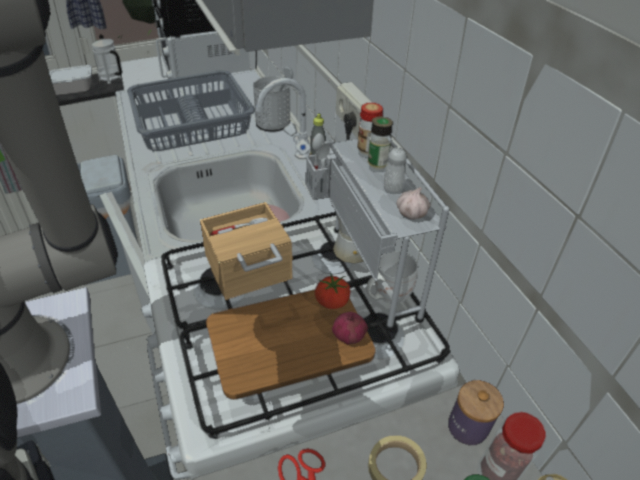

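The scene view shows the box (170-290, 235-345) with its flap's pull loop at (248,288). The board's clear part is near (270,400), the tomato at (346,332) and the onion at (373,371). The shelf's apron runs from (335,165) to (430,235), with the slim caddy at (318,195).

```bash
python3 - <<'E'
from h import *
for n in('scene','side'):
    im,d,c=load(n); P=pts(c,d); hsv=cv2.cvtColor(im,cv2.COLOR_BGR2HSV)
    X,Y,Z=P[...,0],P[...,1],P[...,2]
    reg=(X>.2)&(X<.9)&(Y>-.6)&(Y<.5)
    wood=(hsv[...,0]>8)&(hsv[...,0]<25)&(hsv[...,1]>60)&reg
    def rect(m,name):
        m=m.astype(np.uint8); k,l,s,_=cv2.connectedComponentsWithStats(m); i=1+s[1:,4].argmax()
        q=P[l==i][:,:2].astype(np.float32); r=cv2.minAreaRect(q); print(n,name,len(q),np.round(cv2.boxPoints(r),4).tolist(),'z',np.round(np.median(P[l==i][:,2]),4)); return l==i
    rect(wood&(Z>.108)&(Z<.125),'flap')
    rect(wood&(Z>.012)&(Z<.03),'board')
    g=(hsv[...,1]<50)&reg&(Z>.09)&(Z<.135)&(X>.35)&(X<.6)&(Y>-.3)&(Y<.1)
    m=rect(g,'loop'); print('uv',np.argwhere(m).mean(0)[::-1], P[m].mean(0))
    # rail
    m=reg&(Z>.252)&(Z<.263)&(X>.5); q=P[m]; r=cv2.minAreaRect(q[:,:2].astype(np.float32)); print('shelf',np.round(cv2.boxPoints(r),4).tolist(),np.median(q[:,2]),len(q))
    m=reg&(Z>.17)&(Z<.25)&(X>.5)&(hsv[...,1]<60); q=P[m]
    print(len(q),np.nanpercentile(q,[2,50,98],axis=0).round(3).tolist())
E
```

```text
scene flap 3209 [[0.4244000017642975, 0.1696999967098236], [0.4341999888420105, 0.012900000438094139], [0.5924000144004822, 0.02280000038444996], [0.5824999809265137, 0.17960000038146973]] z 0.1157
scene board 19120 [[0.37599998712539673, -0.22759999334812164], [0.6771000027656555, -0.23999999463558197], [0.6854000091552734, -0.037300001829862595], [0.38429999351501465, -0.02500000037252903]] z 0.0207
scene loop 565 [[0.47269999980926514, 0.030899999663233757], [0.4771000146865845, -0.026799999177455902], [0.5713000297546387, -0.019600000232458115], [0.5669000148773193, 0.038100000470876694]] z 0.1162
uv [249.17876106 289.11150442] [ 0.51537096 -0.00799503  0.11492932]
shelf [[0.6743999719619751, 0.49959999322891235], [0.6751000285148621, -0.3644999861717224], [0.8759999871253967, -0.364300012588501], [0.8752999901771545, 0.4997999966144562]] 0.25662466065057055 6221
17804 [[0.662, -0.372, 0.172], [0.871, -0.169, 0.215], [0.875, 0.361, 0.249]]
side flap 2442 [[0.4250999987125397, 0.16949999332427979], [0.43540000915527344, 0.013399999588727951], [0.5924999713897705, 0.023800000548362732], [0.582099974155426, 0.17990000545978546]] z 0.1185
side board 11182 [[0.3756999969482422, -0.22679999470710754], [0.676800012588501, -0.23829999566078186], [0.6845999956130981, -0.033799998462200165], [0.38359999656677246, -0.022299999371170998]] z 0.0228
side loop 353 [[0.47279998660087585, 0.028200000524520874], [0.4738999903202057, -0.023499999195337296], [0.5659000277519226, -0.0215000007301569], [0.5648000240325928, 0.03020000085234642]] z 0.1193
uv [260.32011331 259.7082153 ] [ 0.51509891 -0.00553641  0.11833375]
shelf [[0.6783999800682068, 0.5], [0.6784999966621399, -0.5842000246047974], [0.8758000135421753, -0.5842000246047974], [0.8756999969482422, 0.5]] 0.25875043825112803 5636
14661 [[0.664, -0.587, 0.172], [0.872, -0.248, 0.216], [0.875, 0.345, 0.248]]
```

```bash
python3 - <<'E'
from h import *
for n in('scene','side'):
    im,d,c=load(n); P=pts(c,d); X,Y,Z=P[...,0],P[...,1],P[...,2]
    m=(X>.62)&(X<.72)&(Y>-.2)&(Y<.05)&(Z>.175)&(Z<.245); q=P[m]
    for _ in range(3):
        A=np.c_[q[:,1],q[:,2],np.ones(len(q))]; k=np.linalg.lstsq(A,q[:,0],rcond=None)[0]; e=q[:,0]-A@k; q=q[abs(e)<max(.003,2*np.std(e))]
    print(n,'apron x=a*y+b*z+c',k.round(4),len(q),np.std(e).round(4),'x at y=-.1,z=.26',(k@[-.1,.26,1]).round(4))
    A=P.copy(); near=(abs(X-(k[0]*Y+k[1]*Z+k[2]))<.006)&(Z>.17)&(Z<.27); q=P[near]
    print(' apron y',np.nanpercentile(q[:,1],[0.5,5,95,99.5]).round(3),'zmax',np.nanpercentile(q[:,2],[98,99.7]).round(4))
    f=(X<k[0]*Y+k[1]*Z+k[2]-.012)&(X>.56)&(Y>-.3)&(Y<.4)&(Z>.16)&(Z<.4); q=P[f]; print(' front stuff',len(q),np.nanpercentile(q,[1,50,99],axis=0).round(3).tolist())
    hsv=cv2.cvtColor(im,cv2.COLOR_BGR2HSV); u=np.argwhere(near&(Y>-.15)&(Y<.0)); 
    # top edge of apron: for each column minimal row
    cols=np.unique(u[:,1]); top=np.array([[cc,u[u[:,1]==cc,0].min()] for cc in cols]); E=plane(c,top,.26)
    l=np.polyfit(E[:,1],E[:,0],1); print(' lip edge x=',l.round(4),'at -.1',np.polyval(l,-.1).round(4))
    for y in np.arange(-.26,.2,.03):
        s=(abs(Y-y)<.008)&(X>.62)&(X<.8)&(Z>.245)&(Z<.268); q=P[s]
        if len(q): print('  y%.2f'%y,len(q),np.percentile(q[:,0],[1,10,50]).round(4),'zmax',np.percentile(q[:,2],[50,98]).round(4))
E
```

```text
scene apron x=a*y+b*z+c [0.05   0.0036 0.6921] 3194 0.0008 x at y=-.1,z=.26 0.6881
 apron y [-0.173 -0.17   0.081  1.272] zmax [0.2607 0.2655]
 front stuff 1596 [[0.66, 0.077, 0.166], [0.671, 0.092, 0.221], [0.686, 0.137, 0.293]]
 lip edge x= [0.0744 0.6958] at -.1 0.6883
  y-0.17 825 [0.6835 0.6873 0.7296] zmax [0.2559 0.2628]
  y-0.14 468 [0.6848 0.6862 0.7388] zmax [0.2564 0.2665]
  y-0.11 282 [0.6861 0.687  0.7174] zmax [0.2561 0.2601]
  y-0.08 277 [0.6879 0.6887 0.7227] zmax [0.2561 0.2605]
  y-0.05 261 [0.6893 0.6902 0.7256] zmax [0.2565 0.2668]
  y-0.02 215 [0.691  0.6919 0.7238] zmax [0.2564 0.2603]
  y0.01 314 [0.6927 0.6942 0.749 ] zmax [0.2569 0.2674]
  y0.04 172 [0.6942 0.6951 0.7221] zmax [0.2564 0.2602]
  y0.07 245 [0.6909 0.6967 0.7418] zmax [0.257  0.2674]
  y0.10 174 [0.6771 0.6844 0.7231] zmax [0.257  0.2676]
  y0.13 158 [0.6747 0.6797 0.7355] zmax [0.2568 0.2663]
side apron x=a*y+b*z+c [0.0534 0.1572 0.6615] 1627 0.0056 x at y=-.1,z=.26 0.697
 apron y [-0.173 -0.171  0.085  0.581] zmax [0.2654 0.2677]
 front stuff 1140 [[0.66, 0.079, 0.169], [0.677, 0.094, 0.234], [0.695, 0.138, 0.296]]
 lip edge x= [0.058  0.6811] at -.1 0.6753
  y-0.17 535 [0.6835 0.6893 0.7338] zmax [0.2583 0.2655]
  y-0.14 314 [0.6843 0.686  0.7355] zmax [0.2586 0.2632]
  y-0.11 189 [0.6857 0.6869 0.719 ] zmax [0.2587 0.2631]
  y-0.08 215 [0.6873 0.6886 0.7265] zmax [0.2587 0.2626]
  y-0.05 216 [0.6891 0.6902 0.731 ] zmax [0.2589 0.266 ]
  y-0.02 184 [0.6908 0.6917 0.7277] zmax [0.2588 0.2633]
  y0.01 219 [0.6921 0.6937 0.7419] zmax [0.2593 0.2672]
  y0.04 140 [0.6943 0.6951 0.7293] zmax [0.2588 0.2631]
  y0.07 166 [0.6957 0.6968 0.7403] zmax [0.2596 0.2673]
  y0.10 149 [0.6761 0.6828 0.7266] zmax [0.2599 0.2678]
  y0.13 137 [0.676  0.6824 0.7358] zmax [0.2587 0.2671]
```

Emit:
send_rows --plan '[[[1,-0.95,0],[0,0,0]],[[1,-0.95,0],[0,0,0]],[[1,-0.95,0],[0,0,0]],[[1,-0.95,0],[0,0,0]],[[1,-0.95,0],[0,0,0]],[[1,-0.95,0],[0,0,0]],[[1,-0.95,0],[0,0,0]],[[1,-0.95,0],[0,0,0]],[[1,-0.95,0],[0,0,0]],[[1,-0.95,0],[0,0,0]]]' --gripper -0.4 --force 20

```text
time: 1.35
tool_pos: [0.3202, -0.2058, 0.2266]
tool_rot: [-3.141, 0.0, 0.281]
contact_force: [0.4, -0.6, 0.4]
opening: 0.0278
grip_force: 0.0
```

Emit:
send_rows --plan '[[[0,0,0],[0,0,0.07]],[[0.92,-0.77,0],[0,0,0.069]],[[0.92,-0.77,0],[0,0,0]],[[0.92,-0.77,0],[0,0,0]],[[0.92,-0.77,0],[0,0,0]],[[0.92,-0.77,0],[0,0,0]],[[0.92,-0.77,0],[0,0,0]],[[0.92,-0.77,0],[0,0,0]],[[0.92,-0.77,0],[0,0,0]],[[0.92,-0.77,0],[0,0,0]]]'

```text
time: 2.6
tool_pos: [0.5138, -0.0181, 0.2263]
tool_rot: [-3.142, 0.001, 0.063]
contact_force: [-0.1, -1.3, -0.7]
opening: 0.0278
grip_force: 0.0
```

```bash
python3 - <<'E'
from h import *
st()
im,d,c=grab('wrist','w1.png'); P=pts(c,d)
hsv=cv2.cvtColor(im,cv2.COLOR_BGR2HSV)
X,Y,Z=P[...,0],P[...,1],P[...,2]
m=(hsv[...,1]<60)&(Z>.1)&(Z<.14)&(X>.4)&(X<.65)&(Y>-.08)&(Y<.08)
print(m.sum(),np.argwhere(m).mean(0)); q=P[m]; print(cv2.boxPoints(cv2.minAreaRect(q[:,:2].astype(np.float32))).round(4).tolist(),np.percentile(q[:,2],[5,50,95]))
print(rays(c,[[320,240]]))
E
```

```text
2.6 [ 0.5138 -0.0181  0.2263] [-3.142e+00  1.000e-03  6.300e-02] F [-0.1 -1.3 -0.7] op 0.0278 g 0.0
2892 [224.97648686 304.44917012]
[[0.46470001339912415, 0.024299999698996544], [0.4821000099182129, -0.03779999911785126], [0.6075999736785889, -0.0026000000070780516], [0.5902000069618225, 0.05950000137090683]] [0.11362264 0.1167376  0.11830937]
(array([ 0.59469537, -0.01260235,  0.3837555 ]), array([[-0.3022276 , -0.00736182, -0.9532779 ]]))
```

View pics/w1.png

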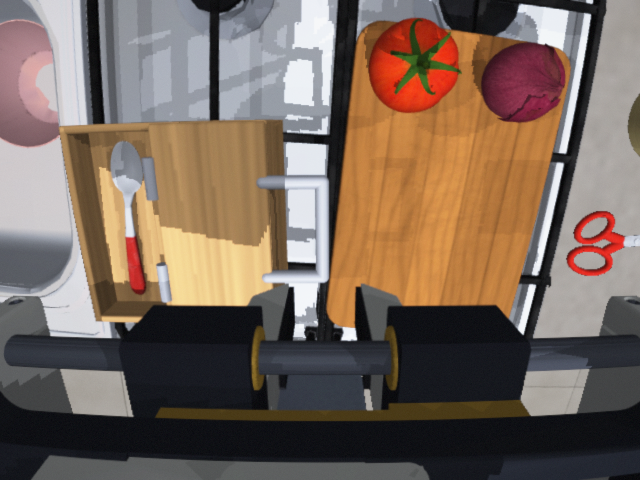

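The wrist view shows the grip bar running upright at column ~323, rows 182-280. The flap's free edge is at column 285, its hinge is near column 155, and the fingers are at (270,310) and (380,310).

```bash
python3 - <<'E'
from h import *
im,d,c=load('wrist')
print(plane(c,[[323,184],[323,232],[323,278]],.115).round(4).tolist())
print('flap edge',plane(c,[[284,122],[287,320]],.116).round(4).tolist(),'hinge',plane(c,[[150,175],[163,280]],.118).round(4).tolist(), 'left box',plane(c,[[62,126],[97,320]],.11).round(4).tolist())
g=cv2.cvtColor(im,cv2.COLOR_BGR2GRAY)
print(g[232,305:340].tolist())
E
```

```text
[[0.5508, -0.0143, 0.115], [0.5157, -0.0165, 0.115], [0.4795, -0.0187, 0.115]]
flap edge [[0.5913, 0.0144, 0.116], [0.4424, 0.0073, 0.116]] hinge [[0.5508, 0.1073, 0.118], [0.471, 0.103, 0.118]] left box [[0.5819, 0.1751, 0.11], [0.4267, 0.1662, 0.11]]
[137, 137, 137, 138, 137, 137, 137, 140, 137, 132, 120, 149, 175, 192, 208, 220, 228, 231, 229, 223, 218, 206, 181, 140, 57, 31, 24, 13, 21, 44, 86, 115, 127, 128, 125]
```

Emit:
send_rows --plan '[[[0,-0.05,0.64],[0,0,0]],[[0,0,0.64],[0,0,0]],[[0,0,0.64],[0,0,0]],[[0,0,0.64],[0,0,0]],[[0,0,0.64],[0,0,0]],[[0,0,0.64],[0,0,0]],[[0,0,0.64],[0,0,0]],[[0,0,0.64],[0,0,0]],[[0,0,0],[0,0,0]],[[0,0,0],[0,0,0]]]'

```text
time: 3.9
tool_pos: [0.5134, -0.0178, 0.0991]
tool_rot: [3.141, -0.0, 0.062]
contact_force: [-0.0, 0.9, 0.2]
opening: 0.0273
grip_force: 0.0
```

Emit:
send_rows --plan '[[[0,0,0],[0,0,0]],[[0,0,0],[0,0,0]],[[0,0,0],[0,0,0]],[[0,0,0],[0,0,0]],[[0,-0.055,-0.729],[0,0,0]],[[0,-0.163,-0.713],[0,0,0]],[[0,-0.268,-0.681],[0,0,0]],[[0,-0.366,-0.633],[0,0,0]],[[0,-0.457,-0.571],[0,0,0]],[[0,-0.537,-0.496],[0,0,0]]]' --gripper -1 --force 20

```text
time: 5.15
tool_pos: [0.5102, 0.029, 0.1947]
tool_rot: [3.141, 0.0, 0.062]
contact_force: [2.9, 3.2, -6.5]
opening: 0.0094
grip_force: 20.0
```

Emit:
send_rows --plan '[[[0,-0.418,-0.297],[0,0,0]],[[0,-0.446,-0.252],[0,0,0]],[[0,-0.47,-0.204],[0,0,0]],[[0,-0.489,-0.152],[0,0,0]],[[0,-0.502,-0.1],[0,0,0]],[[0,-0.51,-0.048],[0,0,0]],[[0,-0.512,0.006],[0,0,0]],[[0,-0.508,0.06],[0,0,0]],[[0,-0.498,0.112],[0,0,0]],[[0,-0.487,0.165],[0,0,0]]]'

```text
time: 6.4
tool_pos: [0.5028, 0.1501, 0.2116]
tool_rot: [-3.142, 0.0, 0.062]
contact_force: [-0.1, -0.3, 0.9]
opening: 0.0091
grip_force: 20.0
```

Emit:
send_rows --plan '[[[0,-0.36,0.19],[0,0,0]],[[0,-0.36,0.21],[0,0,0]],[[0,-0.36,0.23],[0,0,0]],[[0,-0.36,0.25],[0,0,0]],[[0,0,0],[0,0,0]],[[0,0,0],[0,0,0]],[[0,0,0],[0,0,0]],[[0,0,0],[0,0,0]],[[0,0,0],[0,0,0]],[[0,0,0],[0,0,0]]]'

```text
time: 7.65
tool_pos: [0.5005, 0.1847, 0.1898]
tool_rot: [3.141, 0.0, 0.062]
contact_force: [0.1, -2.9, -2.7]
opening: 0.0092
grip_force: 20.0
```

Emit:
send_rows --plan '[[[0,0,0],[0,0,0]],[[0,0,0],[0,0,0]],[[0,0,-0.1],[0,0,0]],[[0,0,-0.6],[0,0,0]],[[0,0,-1],[0,0,0]],[[0,0,-1],[0,0,0]],[[0,0.5,-1],[0,0,0]],[[0,0.8,0],[0,0,0]],[[0,0.8,0],[0,0,0]],[[0,0.8,0],[0,0,0]]]' --gripper -0.4

```text
time: 8.9
tool_pos: [0.5053, 0.1122, 0.2839]
tool_rot: [3.141, -0.002, 0.063]
contact_force: [0.3, 0.6, -0.3]
opening: 0.0277
grip_force: 0.0
```

```bash
python3 - <<'E'
from h import *
st()
im,d,c=grab('wrist','w2.png'); s=grab('scene','s2.png')
E
```

```text
8.9 [0.5053 0.1122 0.2839] [ 3.141e+00 -2.000e-03  6.300e-02] F [ 0.3  0.6 -0.3] op 0.0277 g 0.0
```

View pics/w2.png

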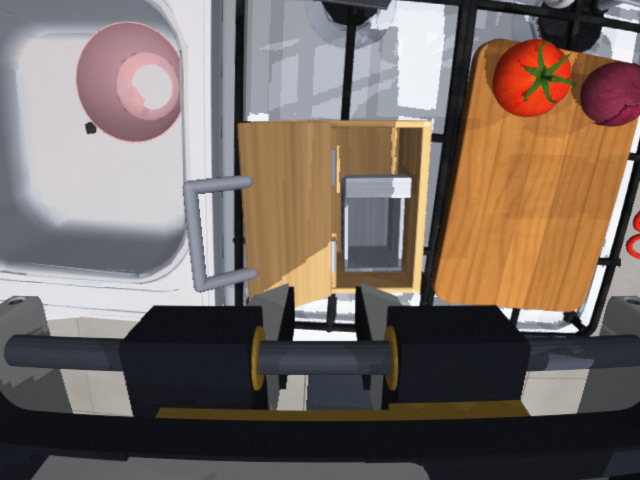

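The flap is open, lying to the left (185-335). The caddy sits in the well with its hook bridge at (342-412, 177-198) and its body's front edge at row ~271.

```bash
python3 - <<'E'
from h import *
im,d,c=load('wrist'); P=pts(c,d)
q=plane(c,[[342,178],[411,176],[412,196],[343,199]],.106); print(q.round(4).tolist(),q.mean(0).round(4))
X,Y,Z=[P[...,i] for i in range(3)]
hsv=cv2.cvtColor(im,cv2.COLOR_BGR2HSV)
roi=np.zeros((480,640),bool); roi[165:210,338:418]=1
m=roi&(Z>.097)&(Z<.118)&(hsv[...,1]<45); p=P[m]; b=cv2.minAreaRect(p[:,:2].astype(np.float32)); print(m.sum(),b,np.median(p[:,2]))
print('well right wall inner',plane(c,[[418,150],[412,285]],.110).round(4).tolist())
E
```

```text
[[0.5382, 0.0993, 0.106], [0.5439, 0.0391, 0.106], [0.5264, 0.036, 0.106], [0.5197, 0.097, 0.106]] [0.532  0.0679 0.106 ]
1386 ((0.5316482186317444, 0.06706853210926056), (0.018399622291326523, 0.057489145547151566), 4.5870466232299805) 0.10548452319252968
well right wall inner [[0.5669, 0.0368, 0.11], [0.4426, 0.0259, 0.11]]
```

Emit:
send_rows --plan '[[[0.47,0.93,0],[0,0,0]],[[0.47,0.93,0],[0,0,-0.1116]],[[0,0,0.5],[0,0,-0.1116]],[[0,0,0.5],[0,0,-0.1116]],[[0,0,0.5],[0,0,-0.1116]],[[0,0,0.5],[0,0,-0.1116]],[[0,0,0.5],[0,0,-0.1116]],[[0,0,0.5],[0,0,-0.1116]],[[0,0,0],[0,0,-0.1116]],[[0,0,0],[0,0,-0.1116]]]' --gripper -0.13 --force 40

```text
time: 10.25
tool_pos: [0.5316, 0.0687, 0.2081]
tool_rot: [3.141, -0.0, 1.646]
contact_force: [0.2, 0.0, -0.0]
opening: 0.0397
grip_force: 0.0
```

Emit:
send_rows --plan '[[[-0.06,0,0.62],[0,0,0]],[[0,0,0.62],[0,0,0]],[[0,0,0.62],[0,0,0]],[[0,0,0.62],[0,0,0]],[[0,0,0.62],[0,0,0]],[[0,0,0.62],[0,0,0]],[[0,0,0.62],[0,0,0]],[[0,0,0.62],[0,0,0]],[[0,0,0],[0,0,0]],[[0,0,0],[0,0,0]]]'

```text
time: 11.5
tool_pos: [0.5319, 0.0663, 0.0838]
tool_rot: [3.141, 0.0, 1.64]
contact_force: [0.4, -0.3, -0.3]
opening: 0.04
grip_force: 0.0
```

Emit:
send_rows --plan '[[[0,0,0],[0,0,0]],[[0,0,0],[0,0,0]],[[0,0,0],[0,0,0]],[[0,0,0],[0,0,0]],[[0,0,0],[0,0,0]],[[0,0,-0.2],[0,0,0]],[[0,0,-0.3],[0,0,0]],[[0,0,-0.3],[0,0,0]],[[0,0,0],[0,0,0]],[[0,0,0],[0,0,0]]]' --gripper -1 --force 40

```text
time: 12.75
tool_pos: [0.5315, 0.0663, 0.1035]
tool_rot: [-3.141, 0.0, 1.64]
contact_force: [-0.3, 0.1, -1.5]
opening: 0.0173
grip_force: 40.0
```

```bash
python3 - <<'E'
from h import *
st()
grab('wrist','w3.png'); im=grab('scene','s3.png')[0]
cv2.imwrite('pics/s3c.png',cv2.resize(im[150:400,120:440],None,fx=2,fy=2))
E
```

```text
12.75 [0.5315 0.0663 0.1035] [-3.141  0.     1.64 ] F [-0.3  0.1 -1.5] op 0.0173 g 40.0
```

View pics/s3c.png

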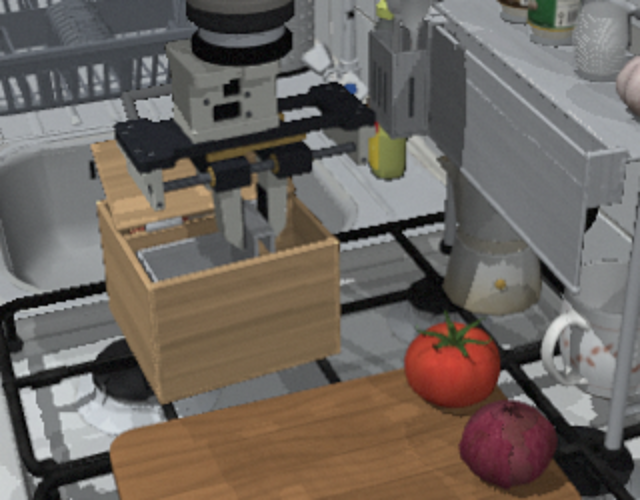

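Emit:
send_rows --plan '[[[0,0,-0.6],[0,0,0]],[[0,0,-1],[0,0,0]],[[0,0,-1],[0,0,0]],[[0,0,-1],[0,0,0]],[[0,0,-1],[0,0,0]],[[-0.4,-0.1,-0.4],[0,0,0]],[[-0.8,-0.1,0],[0,0,0]],[[-0.9,-0.1,0],[0,0,0]],[[-0.9,-0.1,0],[0,0,0]],[[-0.9,-0.1,0],[0,0,0]]]'

```text
time: 14.1
tool_pos: [0.5252, -0.0331, 0.2283]
tool_rot: [-3.141, 0.0, 1.64]
contact_force: [-0.6, 1.0, -2.2]
opening: 0.0178
grip_force: 40.0
```

Emit:
send_rows --plan '[[[-0.9,-0.1,0],[0,0,0]],[[-0.9,-0.1,0],[0,0,0]],[[-0.9,-0.1,0],[0,0,0]],[[-0.7,-0.1,0.3],[0,0,0]],[[-0.4,-0.1,0.6],[0,0,0]],[[0,0,0.8],[0,0,0]],[[0,0,0.8],[0,0,0]],[[0,0,0.8],[0,0,0]],[[0,0,0.7],[0,0,0]],[[0,0,0.4],[0,0,0]]]'

```text
time: 15.35
tool_pos: [0.519, -0.127, 0.1167]
tool_rot: [-3.139, -0.001, 1.64]
contact_force: [0.4, -0.2, -1.1]
opening: 0.0176
grip_force: 40.0
```

Emit:
send_rows --plan '[[[0,0,0.3],[0,0,0]],[[0,0,0.2],[0,0,0]],[[0,0,0.08],[0,0,0]],[[0,0,0.03],[0,0,0]],[[0,0,0.03],[0,0,0]],[[0,0,0.03],[0,0,0]],[[0,0,0.03],[0,0,0]],[[0,0,0],[0,0,0]],[[0,0,0],[0,0,0]],[[0,0,0],[0,0,0]]]'

```text
time: 16.6
tool_pos: [0.52, -0.1275, 0.1011]
tool_rot: [3.141, 0.0, 1.64]
contact_force: [-0.9, -0.2, -2.2]
opening: 0.0178
grip_force: 40.0
```

```bash
python3 - <<'E'
from h import *
st()
im,d,c=grab('side','d4.png'); P=pts(c,d); X,Y,Z=[P[...,i] for i in range(3)]
hsv=cv2.cvtColor(im,cv2.COLOR_BGR2HSV)
m=(hsv[...,1]<50)&(X>.4)&(X<.56)&(Y>-.2)&(Y<-.1)&(Z>.022)&(Z<.11); p=P[m]; print(m.sum(),np.percentile(p,[0.5,3,50,97,99.5],axis=0).round(4).tolist())
E
```

```text
16.6 [ 0.52   -0.1275  0.1011] [3.141 0.    1.64 ] F [-0.9 -0.2 -2.2] op 0.0178 g 40.0
2180 [[0.4304, -0.1626, 0.0246], [0.4316, -0.1616, 0.0298], [0.4709, -0.1548, 0.07], [0.5131, -0.102, 0.1024], [0.5188, -0.1008, 0.1059]]
```

Emit:
send_rows --plan '[[[0,0,0.04],[0,0,0]],[[0,0,0.04],[0,0,0]],[[0,0,0.04],[0,0,0]],[[0,0,0],[0,0,0]],[[0,0,0],[0,0,0]],[[0,0,0],[0,0,0]],[[0,0,0],[0,0,0]],[[0,0,0],[0,0,0]],[[0,0,0],[0,0,0]],[[0,0,0],[0,0,0]]]'

```text
time: 17.9
tool_pos: [0.5201, -0.1275, 0.0988]
tool_rot: [3.141, 0.0, 1.64]
contact_force: [-2.2, 1.2, 5.0]
opening: 0.0176
grip_force: 40.0
```

Emit:
send_rows --plan '[[[0,0,0],[0,0,0]],[[0,0,0],[0,0,0]],[[0,0,0],[0,0,0]],[[0,0,0],[0,0,0]],[[0,0,0],[0,0,0]],[[0,0,-0.6],[0,0,0]],[[0,0,-1],[0,0,0]],[[0,0,-1],[0,0,0]],[[0,0,-1],[0,0,0]],[[0,0,-1],[0,0,0]]]' --gripper -0.2

```text
time: 19.15
tool_pos: [0.52, -0.1275, 0.2151]
tool_rot: [3.14, 0.001, 1.64]
contact_force: [0.5, 0.2, -0.2]
opening: 0.0363
grip_force: 0.0
```

Emit:
send_rows --plan '[[[0,0,0],[0,0,0.11]],[[0,0,0],[0,0,0.11]],[[0,0,0],[0,0,0.11]],[[0,0,0],[0,0,0.11]],[[0,0,0],[0,0,0.11]],[[0,0,0],[0,0,0.11]],[[0,0,0],[0,0,0.11]],[[0,0,0],[0,0,0.11]],[[0,0,0],[0,0,0.11]],[[-1,0,0],[0,0,0]]]' --gripper 1 --force 25

```text
time: 20.4
tool_pos: [0.4957, -0.1297, 0.2139]
tool_rot: [3.141, -0.002, 0.084]
contact_force: [-0.6, 0.1, -0.0]
opening: 0.0919
grip_force: 0.0
```

```bash
python3 - <<'E'
from h import *
st()
grab('wrist','w5.png')
E
```

```text
20.4 [ 0.4957 -0.1297  0.2139] [ 3.141e+00 -2.000e-03  8.400e-02] F [-0.6  0.1 -0. ] op 0.0919 g 0.0
```

View pics/w5.png

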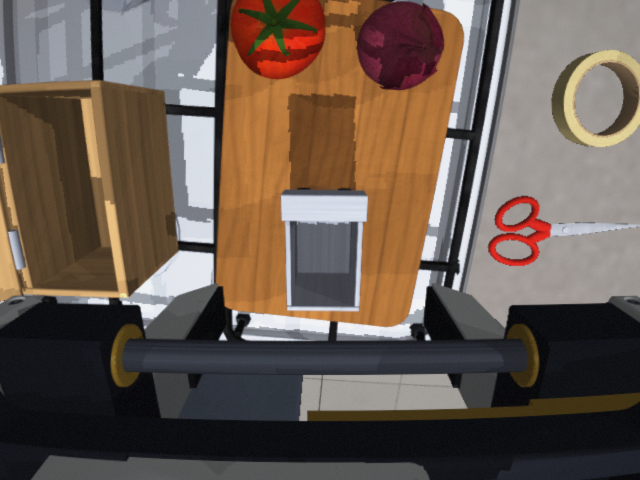

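The caddy stands upright on the board, let go. Its hook top is at (281-367, 191-221) and the body's front rim is at row ~310, columns 287-361.

```bash
python3 - <<'E'
from h import *
im,d,c=load('wrist'); P=pts(c,d)
X,Y,Z=[P[...,i] for i in range(3)]
hsv=cv2.cvtColor(im,cv2.COLOR_BGR2HSV)
roi=np.zeros((480,640),bool); roi[180:230,272:375]=1
m=roi&(Z>.113)&(Z<.13)&(hsv[...,1]<60); p=P[m]; b=cv2.minAreaRect(p[:,:2].astype(np.float32)); print(m.sum(),b,np.median(p[:,2]))
roi[:]=0; roi[200:318,275:370]=1
m=roi&(Z>.085)&(Z<.106)&(hsv[...,1]<60); p=P[m]; b=cv2.minAreaRect(p[:,:2].astype(np.float32)); print(m.sum(),b,np.median(p[:,2]))
print(plane(c,[[281,191],[367,193],[366,221],[281,219]],.121).round(4).tolist(),plane(c,[[287,310],[361,310]],.097).round(4).tolist())
E
```

```text
2418 ((0.5195253491401672, -0.12699143588542938), (0.018430545926094055, 0.057935263961553574), 4.2570343017578125) 0.12047834990949163
1766 ((0.46776896715164185, -0.1306258887052536), (0.07364822179079056, 0.05823194608092308), 3.685784101486206) 0.09591706118104096
[[0.529, -0.0978, 0.121], [0.5324, -0.1544, 0.121], [0.5134, -0.1559, 0.121], [0.51, -0.0988, 0.121]] [[0.4295, -0.105, 0.097], [0.4344, -0.1637, 0.097]]
```

Emit:
send_rows --plan '[[[-0.97,-0.05,0],[0,0,0.008]],[[0,0,0.675],[0,0,0]],[[0,0,0.675],[0,0,0]],[[0,0,0.675],[0,0,0]],[[0,0,0.675],[0,0,0]],[[0,0,0.675],[0,0,0]],[[0,0,0.675],[0,0,0]],[[0,0,0.675],[0,0,0]],[[0,0,0.675],[0,0,0]],[[0,0,0.675],[0,0,0]]]'

```text
time: 21.7
tool_pos: [0.4715, -0.1307, 0.0616]
tool_rot: [3.141, -0.001, 0.073]
contact_force: [-0.4, 0.3, -0.6]
opening: 0.0922
grip_force: 0.0
```

Emit:
send_rows --plan '[[[0,0,0],[0,0,0]],[[0,0,0],[0,0,0]],[[0,0,0],[0,0,0]],[[0,0,0],[0,0,0]],[[0,0,0],[0,0,0]],[[0,0,0],[0,0,0]],[[0,0,-0.2],[0,0,0]],[[0,0,-0.4],[0,0,0]],[[0,0,-0.8],[0,0,0]],[[0,0,-0.8],[0,0,0]]]' --gripper -0.2 --force 40

```text
time: 22.95
tool_pos: [0.4706, -0.1303, 0.117]
tool_rot: [-3.141, 0.0, 0.072]
contact_force: [0.4, -0.3, -1.7]
opening: 0.0577
grip_force: 40.0
```

```bash
python3 - <<'E'
from h import *
im,d,c=load('scene'); P=pts(c,d); X,Y,Z=[P[...,i] for i in range(3)]
m=(X>.64)&(X<.86)&(Y>-.22)&(Y<.16)&(Z>.275)&(Z<.4)
k,l,s,_=cv2.connectedComponentsWithStats(m.astype(np.uint8))
for i in range(1,k):
    if s[i,4]>60: p=P[l==i]; print(s[i],np.percentile(p,[2,98],axis=0).round(3).tolist())
E
```

```text
[ 369   92  130  116 5445] [[0.743, -0.178, 0.277], [0.805, 0.086, 0.363]]
[313 133  22  21 281] [[0.674, 0.088, 0.276], [0.696, 0.128, 0.296]]
```

Emit:
send_rows --plan '[[[0,0,-1],[0,0,0.02]],[[0,0,-1],[0,0,0.02]],[[0,0,-1],[0,0,0.02]],[[0.2,0,-1],[0,0,0.02]],[[0.5,-0.3,-1],[0,0,0]],[[0.7,-0.4,-0.2],[0,0,0]],[[0.7,-0.4,0],[0,0,0]],[[0.7,-0.4,0],[0,0,0]],[[0.6,-0.4,0],[0,0,0]],[[0.4,-0.4,0],[0,0,0]]]'

```text
time: 24.2
tool_pos: [0.569, -0.0774, 0.2462]
tool_rot: [3.142, 0.0, -0.053]
contact_force: [-0.3, -0.4, -1.8]
opening: 0.0577
grip_force: 40.0
```

```bash
python3 - <<'E'
from h import *
st()
im,d,c=grab('scene','s6.png')
cv2.imwrite('pics/s6c.png',cv2.resize(im[80:330,240:560],None,fx=2,fy=2))
E
```

```text
24.2 [ 0.569  -0.0774  0.2462] [ 3.142  0.    -0.053] F [-0.3 -0.4 -1.8] op 0.0577 g 40.0
```

View pics/s6c.png

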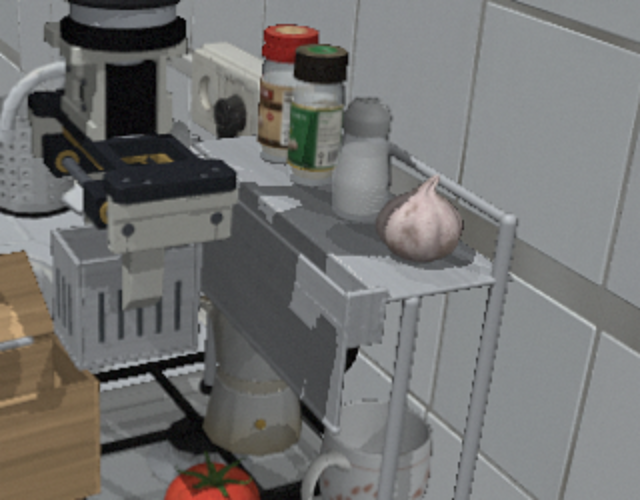

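The caddy is held upright, square to the rail, in front of the apron. The garlic (420,225) and shaker (360,160) stand well behind the lip, and no camera body sticks out from the gripper.

Emit:
send_rows --plan '[[[0.3,-0.1,0],[0,0,0]],[[0.5,-0.15,0],[0,0,0]],[[0.5,-0.15,0],[0,0,0]],[[0.5,-0.15,0],[0,0,0]],[[0.5,-0.1,0],[0,0,0]],[[0.4,-0.1,0],[0,0,0]],[[0.2,0,0],[0,0,0]],[[0,0,0],[0,0,0]],[[0,0,0],[0,0,0]],[[0,0,0],[0,0,0]]]'

```text
time: 25.5
tool_pos: [0.642, -0.0631, 0.2464]
tool_rot: [3.141, -0.0, -0.053]
contact_force: [-0.4, -0.1, -1.9]
opening: 0.0578
grip_force: 40.0
```

```bash
python3 - <<'E'
from h import *
st()
im,d,c=grab('wrist','w7.png'); P=pts(c,d); X,Y,Z=[P[...,i] for i in range(3)]
m=(Z>.295)&(Z<.315)&(X>.65)&(X<.73)&(Y>-.12)&(Y<0); p=P[m]; print(m.sum(),cv2.minAreaRect(p[:,:2].astype(np.float32)) if len(p) else '',np.median(p[:,2]))
m=(Z>.2575)&(Z<.268)&(X>.66)&(X<.73)&(Y>-.18)&(Y<.08); p=P[m]; print(m.sum(),np.percentile(p,[1,50,99],axis=0).round(4).tolist())
E
```

```text
25.5 [ 0.642  -0.0631  0.2464] [ 3.141 -0.    -0.053] F [-0.4 -0.1 -1.9] op 0.0578 g 40.0
14690 ((0.6745926737785339, -0.06406513601541519), (0.06370865553617477, 0.05155749246478081), 87.77378845214844) 0.304905569020099
5196 [[0.6624, -0.1711, 0.2576], [0.6942, -0.115, 0.2595], [0.7125, 0.0659, 0.2639]]
```

View pics/w7.png

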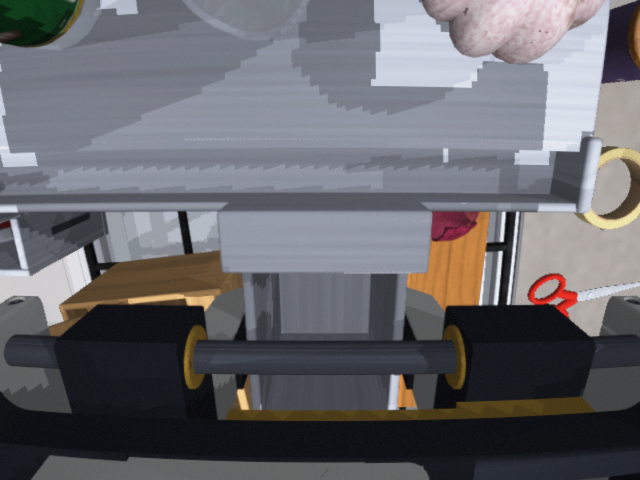

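The hook's top shows at rows 209-271, columns 219-430. The lip's strip runs straight across at rows ~195-211, seen to either side of the hook.

```bash
python3 - <<'E'
from h import *
im,d,c=load('wrist'); P=pts(c,d); X,Y,Z=[P[...,i] for i in range(3)]
g=cv2.cvtColor(im,cv2.COLOR_BGR2GRAY)
for u in(180,480): 
    print(u,[(v,int(g[v,u]),P[v,u].round(4).tolist()) for v in range(186,218,2)])
print('hook col 320',[(v,int(g[v,320]),P[v,320].round(4).tolist()) for v in list(range(204,216,1))+list(range(262,280,2))])
E
```

```text
180 [(186, 135, [0.6989, -0.0028, 0.2394]), (188, 130, [0.6982, -0.0029, 0.2402]), (190, 131, [0.6973, -0.0028, 0.2401]), (192, 121, [0.6962, -0.0022, 0.239]), (194, 88, [0.6962, -0.004, 0.2438]), (196, 86, [0.6961, -0.0057, 0.2485]), (198, 88, [0.6959, -0.0068, 0.2518]), (200, 86, [0.6959, -0.0087, 0.2568]), (202, 119, [0.6958, -0.0099, 0.2601]), (204, 150, [0.6948, -0.0093, 0.2591]), (206, 150, [0.6941, -0.0095, 0.2598]), (208, 138, [0.6934, -0.0094, 0.2598]), (210, 102, [0.6923, -0.0086, 0.2583]), (212, 22, [0.6356, 0.0957, -0.0012]), (214, 17, [0.6332, 0.0965, -0.0023]), (216, 18, [0.6314, 0.096, -0.0002])]
480 [(186, 130, [0.6921, -0.1331, 0.2401]), (188, 130, [0.6912, -0.1331, 0.2401]), (190, 130, [0.6901, -0.1337, 0.2388]), (192, 130, [0.6895, -0.1331, 0.2404]), (194, 88, [0.6891, -0.1322, 0.2429]), (196, 87, [0.6894, -0.1301, 0.2481]), (198, 88, [0.6893, -0.1287, 0.2517]), (200, 90, [0.6894, -0.1271, 0.2558]), (202, 113, [0.6894, -0.1258, 0.2591]), (204, 137, [0.6888, -0.1255, 0.2599]), (206, 135, [0.6879, -0.1256, 0.2597]), (208, 128, [0.6872, -0.1255, 0.2601]), (210, 106, [
[... 262 characters left out ...]
2992]), (207, 89, [0.6998, -0.0646, 0.3005]), (208, 89, [0.6994, -0.0645, 0.3]), (209, 92, [0.6996, -0.0646, 0.3024]), (210, 107, [0.6994, -0.0646, 0.3028]), (211, 128, [0.6996, -0.0646, 0.3045]), (212, 144, [0.6994, -0.0646, 0.3048]), (213, 148, [0.6993, -0.0646, 0.3056]), (214, 153, [0.699, -0.0646, 0.3055]), (215, 156, [0.6987, -0.0646, 0.3056]), (262, 153, [0.685, -0.0638, 0.304]), (264, 151, [0.6846, -0.0637, 0.3047]), (266, 152, [0.6844, -0.0637, 0.3055]), (268, 151, [0.6836, -0.0637, 0.3051]), (270, 153, [0.6831, -0.0637, 0.3054]), (272, 130, [0.6825, -0.0636, 0.3053]), (274, 107, [0.6421, -0.0603, 0.2092]), (276, 108, [0.6409, -0.0602, 0.2092]), (278, 106, [0.6396, -0.0601, 0.2088])]
```

Emit:
send_rows --plan '[[[0,0,0.2],[0,0,0]],[[0,0,0.3],[0,0,0]],[[0,0,0.3],[0,0,0]],[[0,0,0.3],[0,0,0]],[[0,0,0.2],[0,0,0]],[[0,0,0.15],[0,0,0]],[[0,0,0.1],[0,0,0]],[[0,0,0],[0,0,0]],[[0,0,0],[0,0,0]],[[0,0,0],[0,0,0]]]'

```text
time: 26.8
tool_pos: [0.6422, -0.063, 0.2076]
tool_rot: [3.141, -0.0, -0.053]
contact_force: [0.1, -0.5, -2.1]
opening: 0.058
grip_force: 40.0
```

Emit:
send_rows --plan '[[[0,0,0.04],[0,0,0]],[[0,0,0.04],[0,0,0]],[[0,0,0.03],[0,0,0]],[[0,0,0.02],[0,0,0]],[[0,0,0],[0,0,0]],[[0,0,0],[0,0,0]],[[0,0,0],[0,0,0]],[[0,0,0],[0,0,0]],[[0,0,0],[0,0,0]],[[0,0,0],[0,0,0]]]'

```text
time: 28.05
tool_pos: [0.6422, -0.063, 0.2048]
tool_rot: [3.141, -0.001, -0.053]
contact_force: [-2.8, -0.2, 5.7]
opening: 0.0579
grip_force: 40.0
```

Emit:
send_rows --plan '[[[0,0,0],[0,0,0]],[[0,0,0],[0,0,0]],[[0,0,0],[0,0,0]],[[0,0,0],[0,0,0]],[[0,0,0],[0,0,0]],[[0,0,0],[0,0,0]],[[0,0,-0.2],[0,0,0]],[[0,0,-0.6],[0,0,0]],[[0,0,-0.8],[0,0,0]],[[0,0,-0.8],[0,0,0]]]' --gripper 1

```text
time: 29.3
tool_pos: [0.6423, -0.0631, 0.2661]
tool_rot: [3.141, -0.001, -0.053]
contact_force: [0.6, -0.0, 0.7]
opening: 0.092
grip_force: 0.0
```

Emit:
send_rows --plan '[[[0,0,-1],[0,0,0]],[[0,0,-1],[0,0,0]],[[0,0,-0.5],[0,0,0]],[[0,0,0],[0,0,0]],[[0,0,0],[0,0,0]],[[0,0,0],[0,0,0]],[[0,0,0],[0,0,0]],[[0,0,0],[0,0,0]],[[0,0,0],[0,0,0]],[[0,0,0],[0,0,0]]]'

```text
time: 30.55
tool_pos: [0.6421, -0.063, 0.3267]
tool_rot: [3.142, -0.0, -0.053]
contact_force: [-0.5, 0.1, 0.3]
opening: 0.0918
grip_force: 0.0
```

```bash
python3 - <<'E'
from h import *
st()
im,d,c=grab('wrist','w8.png'); P=pts(c,d); X,Y,Z=[P[...,i] for i in range(3)]
m=(Z>.2622)&(Z<.27)&(X>.66)&(X<.71)&(Y>-.11)&(Y<-.02); p=P[m]; print('hook',m.sum(),cv2.minAreaRect(p[:,:2].astype(np.float32)),np.percentile(p[:,2],[5,50,95]))
m=(Z>.232)&(Z<.25)&(X>.58)&(X<.675)&(Y>-.11)&(Y<-.02); p=P[m]; print('rim',m.sum(),cv2.minAreaRect(p[:,:2].astype(np.float32)),np.median(p[:,2]))
a=grab('scene')[0]; cv2.imwrite('pics/e.png',np.hstack([cv2.resize(im,(400,300)),cv2.resize(a[100:350,150:483],(400,300))]))
E
```

```text
30.55 [ 0.6421 -0.063   0.3267] [ 3.142 -0.    -0.053] F [-0.5  0.1  0.3] op 0.0918 g 0.0
hook 3001 ((0.6877074837684631, -0.06510812044143677), (0.05806756019592285, 0.018095040693879128), 87.00076293945312) [0.26251773 0.26351465 0.26458307]
rim 1822 ((0.6367509365081787, -0.06230780482292175), (0.05825262516736984, 0.0737466961145401), 86.90794372558594) 0.23698342664878974
```

View pics/e.png

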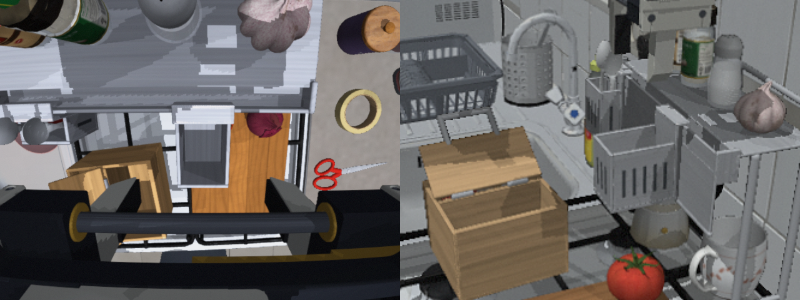

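The caddy hangs on the rail with its hook over the lip, and the slim caddy is to its left. The flap stands open, the vegetables and jars are undisturbed, and the gripper is clear. The hook's top is at z = 0.264 m, so it is home.

```bash
python3 -c "
from cell import robot
print(robot.hand_in())"
```

```text
the job is handed in; nothing more can be done
None
```

I handed the job in at about 31 s: the caddy hangs on the rail with its hook home over the lip, the flap is open, and the gripper is clear. The hook sits about 3 mm forward on the lip and leans an estimated 0.05 rad, both within limits; hand-in returned no verdict.

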